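# Latch the drip-arm stand and hold its sprung arm at the blue clip

## Robot

A 6-joint arm with a two-finger parallel gripper is mounted at the origin on the work surface. World frame = base frame: x ahead of the robot, y to its left, z up, the work surface at z = 0. Lengths are in mm, angles in degrees, forces in N, time in s.
With the tool pointing down it reaches from about 375 to 750 mm from the base axis. Payload 9 kg.
Tool frame: the origin (TCP) lies between the finger pads; the fingertips stand 8 mm ahead of it and the grasp point (between the pads) lies 11 mm behind it (arm.tip_reach is the distance from the TCP to the fingertips, in mm); x points along the fingers, y is the direction in which the jaws open and shut, and the axes are right-handed (so a half turn about x gives the same grasp; the last joint's range is limited). The gripper opens to 85 mm and grips with 20 to 120 N. Pads are 22 mm wide; open, the fingers measure 114 mm over their backs; the gripper's body (76 mm by 85 mm) begins 54 mm behind the grasp point. The pads swing forward as they close: fully open they stand 13 mm farther back than shut.
Start: joints at [-77.619, 5.964, 5.575, 89.605, 0, 77.527], TCP at [252.206, -544.452, 239.331] pointing down, gripper open.
Joint ranges: [-171.21, 171.21], [-48.23, 106.86], [-62.78, 66.21], [-105.2, 120.99], [-86.42, 89.51], [-180, 180]. Speed limits (degrees/s): [127.2, 127.2, 147.25, 180, 180, 180].

## Interface

Orientations are given as [roll, pitch, yaw] about the fixed x, y, z axes, in that order (R = Rz(yaw) Ry(pitch) Rx(roll)).
In Python, from rig import arm, optics, models gives the robot as it stands. The module is installed in compiled form; this text tells all that it offers.
- The arm moves only by the shell command python3 -m crank 'ROWS'. ROWS is JSON, one flat list of numbers, 7 for each row, row after row: the turn, a rotation vector about the tool's x, y, z in rad, then the shift along the tool's x, y, z in m, then the closure, from 0 (fully open) to 1 (shut). A call has 1 to 12 rows; each row shifts and turns the pose as measured when the row begins, along the tool's axes as they then stand; what a row does not reach is not made up. A row lasts 1/8 s, in which the tool goes at most 62.5 mm and 10.7 degrees, less where a joint would pass 70% of its speed; a pose out of reach is approached as far as the arm can. A call with a gripper value outside its range is refused whole. The fingers move at their own pace and stop on an object; the grip force is fixed at half the most. Time passes only in rows, so rows that do not move let the fingers close. It gives the time, the measured TCP pose, the force and the opening at its end, in the units of the state.
- arm.read_state(): the state, without advancing time (a new reading comes with each control period).
- optics.read_camera(name): name is "scene" or "top" or "wrist"; returns (picture, depth): 400x640x3 uint8, red, green, blue; 400x640 float32, mm along the optical axis (not along the pixel's ray), 0 where there is no reading.
- optics.camera_model(name): a dict with "fov_y" (degrees; the focal length in pixels is half the picture's height over the tangent of half this angle, whatever the lens; pixels are square), "cx", "cy" (the principal point, pixels), "extrinsics" (4x4, takes a point from camera to world coordinates). Camera axes: x right, y down, z forward; pixel columns grow to the right and rows downward; lengths in mm; the calibration is good to about 2 mm. A picture is of the moment at which its call begins: read the wrist's pose just before it. camera_model takes no time and is no camera call; for the wrist camera it gives the pose at the moment of the call.
- arm.close_job(): hands the job in, once; it reports no verdict.
Trained networks look in the newest picture that a camera, given by its name, has taken for a name from the list of things; names that differ only in an ending like _2 or _b are one class to them, and where a whole thing is asked for, a point or a joint stands for the part that bears it (a point fixed in the world has none). Each returns a list of dicts, best first, with "score" (0 to 1); they miss things now and then, are a little off and sometimes report something else, mostly with a low value. They report only what shows in the picture. A call takes as long as a camera call.
- models.boxes_of(camera, query): "rect" ([left, top, width, height] in pixels, round what is visible of it).
- models.trace(camera, query): "region" (400x640 bool, what is visible of it) and "rect" ([left, top, width, height] in pixels, round what is visible of it).
- models.landmark_of(camera, query): "position" ([row, column] in pixels: a listed point, or the origin of a listed thing).
The state is a dict: "time": time; "qpos": joint angles; "joint_vel": joint speeds; "effort": joint torques, N m; "tcp_pos": TCP position; "tcp_rot": TCP orientation; "wrist_force": force on the tool from outside, world axes, zero at the start; "ft_torque": the same for the moment, N m; "width": finger opening in mm.
Only numpy, scipy, OpenCV 4.12 (cv2) and the standard library are available. Lean on these libraries where they do the work, as an engineer would, in place of code of your own. Each camera call takes 0.05 s, during which the arm holds its last target.

## Task

Swing the steel hook of the drip-arm stand down over the tube until it rests in its catch, and only then pull the sprung drip arm out of the tube by its wooden grip until its red needle stands over the blue clip on the rail, not the yellow one. Hold it there against the spring so that I can fit the lock pin: your program finishes still holding the grip, with the hook closed. Leave the other things on the table where they are.

Things in the scene. Friction and masses are not known exactly. Their poses are not given: they have to be found in the camera images.
- stand: Fixed stand: plywood plank 180 (x) x 470 (y, from -200 to +270) x 20 mm carrying tube, hook and rail. Origin: on the table under the plank, below the tube's mouth. z up; y is the direction in which the arm pulls out of the tube; x points to the side with the rail. Aluminium rail: 18 mm wide, top 35 mm above the table, along y at x = +55 mm from y = 45 to 260 mm.
- tube_mouth (a point): Centre of the brass mouth of the fixed steel tube, 53 mm above the table. The tube (28 mm diameter, 33 mm at the mouth) lies along the stand's y and reaches back 180 mm from here.
- catch (a point): Middle of the hook's catch, a steel fork standing on the plank at x = -34, y = -95 mm in the stand's frame, 8 mm thick (x), 38 mm wide (y), top 82 mm above the table; the hook's bar rests between its prongs. The point lies 73 mm above the table.
- drip_arm: Telescoping arm: aluminium rod (16 mm diameter) in the tube with an upright wooden grip at its end. It only slides along the stand's y, 0 (in) to 160 mm (out). Axes as the stand's; origin at the stand's origin when in, moving with the arm. An inner spring always pulls it in: 3 N when in, plus 0.6 N per 10 mm; let go, it slides home. Mass 0.2 to 0.4 kg.
- grip (a point): Point to grip, on the axis of the arm's upright round dark wooden grip (26 mm diameter, 70 to 128 mm above the table), 110 mm above the table. Below the wood is a dark steel foot (30 mm diameter, 36 to 70 mm above the table). With the arm in, it stands 75 mm beyond the tube's mouth along the stand's y.
- needle (a point): Point on the red needle of the arm, above the middle of the rail. The needle is a bar 3 mm wide (along y) and 4 mm high that sticks out from the grip's foot along the stand's +x, 51 mm above the table, at the same y as the grip; it passes 5 mm above the clips without touching.
- hook_hinge (a point): Hinge axis of the hook, along the stand's y; at x = +45, y = -95, z = 73 mm in the stand's frame.
- hook_knob (a point): Centre of the green knob at the hook's end: a cylinder of 18 mm diameter and 24 mm length, its axis along the stand's y, 112 mm from the hinge axis. The hook is a steel bar 12 mm wide and 7 mm thick between hinge and knob. Closed, the knob lies at x = -67, y = -95, z = 73 mm in the stand's frame.
- hook (a joint): Angle of the hook, rad: 0 closed (level across the tube, in the fork, hard stop), 1.57 upright, 2.0 fully open, leaning to the rail's side (+x). Knob = hinge + 0.112 m x (-cos(angle) along the stand's x, sin(angle) along z). Stiff hinge: stays where it is left; about 0.1 N m (1 to 2 N at the knob) moves it.
- clip_blue: Blue marker clip clamped fixed on the rail, 34 mm (x) x 8 mm (y) x 9 mm above the rail's top. Origin: its middle, on the rail's top, 35 mm above the table; axes as the stand's. The needle must end over its 8 mm width. It lies 45 to 135 mm along y from the needle's rest position, nearer or farther than the yellow clip.
- clip_yellow: Yellow marker clip, same shape as the blue one, elsewhere on the rail. Not wanted in this job.
- resist_disc: Bystander: grey plastic disc, 42 mm diameter, 10 mm thick, lying on the stand's plank on the side away from the rail. Origin: centre of its underside.
- mug: Bystander: blue mug, 72 mm diameter, 85 mm high, standing beyond the stand's far end on the rail's side. Origin: centre of its underside.
- brush: Bystander: brush lying near the stand on the hinge side. Origin: underside of its middle.
- jar: Bystander: amber jar, 68 mm diameter, 100 mm high. Origin: centre of its underside.
- print_board: Bystander: flat wooden board, 150 x 200 x 14 mm with blue patches. Origin: centre of its underside.
- bowl: Bystander: white bowl, 110 mm diameter, 50 mm high. Origin: centre of its underside.
- can: Bystander: can with blue label, 66 mm diameter, 110 mm high. Origin: centre of its underside.

How it is judged:
By the outcome, as a careful person would: the job done as asked, in the order asked, and still so for the second after the job is handed in, while the arm keeps its last pose, push and grip.
It also fails if it takes over 48 s, if anything falls off the work surface, if the arm or the gripper's body presses on something with over 40 N, if the wrist force passes 120 N, or if a joint passes its speed limit or range.

## Working session

There is one attempt and no reset: what is moved stays moved. The work goes in short steps, Python scripts to look and compute and a shell command to move; the robot and the scene stay as the last step left them, time stands still between calls to the robot, and variables do not carry over. Pictures are saved under pics/ and viewed, and the job is handed in when it is done.

```bash
mkdir -p pics; ls
cat > h.py <<'E'
import numpy as np, cv2
from rig import arm, optics, models
from scipy.spatial.transform import Rotation as R
def shot(c,f):
    p,d=optics.read_camera(c); cv2.imwrite('pics/'+f,p[:,:,::-1]); return p,d
def ray(c,rc,m=None):
    m=m or optics.camera_model(c); f=200/np.tan(np.radians(m['fov_y'])/2)
    T=np.array(m['extrinsics']); d=T[:3,:3]@np.array([(rc[1]-m['cx'])/f,(rc[0]-m['cy'])/f,1]); return T[:3,3],d
def atz(c,rc,z,m=None):
    o,d=ray(c,rc,m); return o+d*(z-o[2])/d[2]
def proj(c,p):
    m=optics.camera_model(c); f=200/np.tan(np.radians(m['fov_y'])/2)
    T=np.linalg.inv(np.array(m['extrinsics'])); q=T[:3,:3]@p+T[:3,3]; return [q[1]/q[2]*f+m['cy'],q[0]/q[2]*f+m['cx']]
E
python3 - <<'E'
from h import *
np.set_printoptions(precision=2,suppress=True)
print(arm.read_state())
zs=dict(stand=0,tube_mouth=53,catch=73,drip_arm=0,grip=110,needle=51,hook_hinge=73,hook_knob=150,clip_blue=35,clip_yellow=35)
for c in ['scene','top']:
    p,d=shot(c,c+'0.png')
    m=optics.camera_model(c);print(c,m)
    for q,z in zs.items():
        r=models.landmark_of(c,q)
        for k in r[:2]:
            print(c,q,round(k['score'],2),np.array(k['position']),atz(c,k['position'],z,m))
E
```

```text
pics
{'time': 0.0, 'qpos': array([-77.62,   6.  ,   5.53,  89.61,   0.  ,  77.53]), 'joint_vel': array([ 0.08, -0.05,  0.03, -0.06, -0.01,  0.02]), 'effort': array([  0.  , -55.69,  50.37,   0.02,  -0.  ,   0.  ]), 'tcp_pos': array([ 252.13, -544.09,  238.51]), 'tcp_rot': array([-102.7 ,   89.92,  102.15]), 'wrist_force': array([ 0.07,  0.06, -0.47]), 'ft_torque': array([-0.03, -0.01, -0.03]), 'width': 85.76635340214928}
scene {'fov_y': 48.8742112018116, 'cx': 323.0002466150031, 'cy': 210.580320333926, 'extrinsics': array([[   0.72,    0.56,   -0.41, 1021.47],
       [   0.7 ,   -0.58,    0.42, -491.52],
       [  -0.  ,   -0.58,   -0.81, 1081.29],
       [   0.  ,    0.  ,    0.  ,    1.  ]])}
scene stand 0.94 [245.4 318.9] [553.55 -30.52   0.  ]
scene tube_mouth 0.88 [237.2 318.2] [556.6  -35.63  53.  ]
scene tube_mouth 0.63 [286.9 156.3] [ 364.29 -431.64   53.  ]
scene catch 0.77 [251.9 281.4] [ 527.97 -145.02   73.  ]
scene drip_arm 0.59 [247.7 315.7] [552.36 -42.34   0.  ]
scene hook_hinge 0.87 [271.2 302.4] [ 608.91 -146.3    73.  ]
scene hook_hinge 0.56 [285.2 156. ] [ 372.51 
[... 674 characters left out ...]
[193.1 343.6] [549.33 -39.17   0.  ]
top tube_mouth 0.73 [192.1 346.4] [546.14 -43.63  53.  ]
top tube_mouth 0.57 [156.2 476.2] [ 641.8 -415.5   53. ]
top catch 0.8 [197.8 380.1] [ 526.26 -134.93   73.  ]
top drip_arm 0.62 [188.9 343.5] [561.73 -39.2    0.  ]
top grip 0.78 [187.9 319.4] [552.39  32.57 110.  ]
top grip 0.38 [172.9 273.4] [595.28 155.24 110.  ]
top needle 0.68 [169.5 317.3] [612.2   36.87  51.  ]
top needle 0.18 [185.7 318.6] [565.99  34.1   51.  ]
top hook_hinge 0.92 [167.6 378.8] [ 610.73 -134.14   73.  ]
top hook_knob 0.64 [182.4 386.3] [ 558.53 -140.84  150.  ]
top clip_blue 0.53 [176.  270.9] [598.54 169.65  35.  ]
top clip_yellow 0.39 [174.4 289.8] [602.15 115.65  35.  ]
```

Run:
```python
import cv2
for c,(a,b,e,f) in dict(scene=(130,380,180,500),top=(100,300,230,480)).items():
    i=cv2.imread(f'pics/{c}0.png'); cv2.imwrite(f'pics/{c}0c.png',cv2.resize(i[a:b,e:f],None,fx=2.4,fy=2.4,interpolation=cv2.INTER_CUBIC))
```

```text
(no output)
```

View pics/scene0.png

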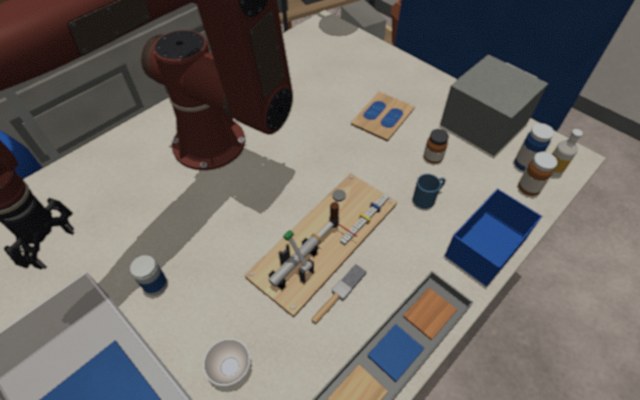

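View pics/scene0c.png

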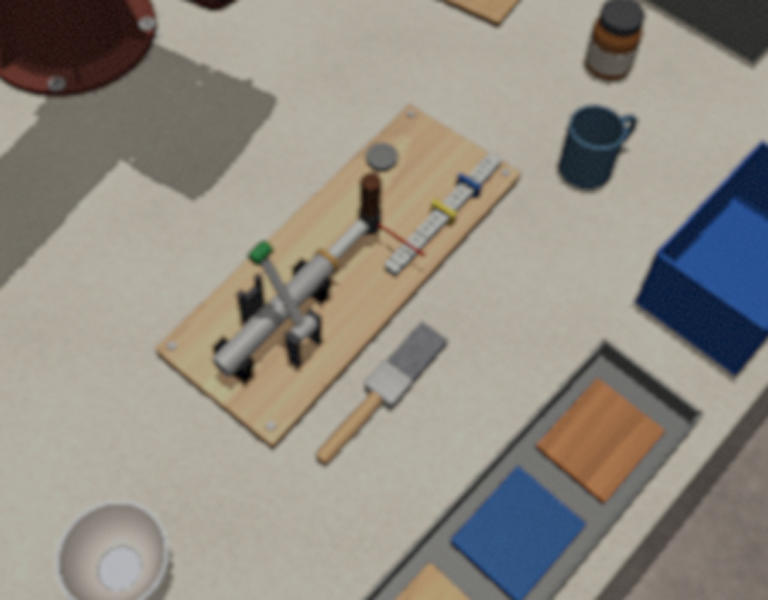

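View pics/top0c.png

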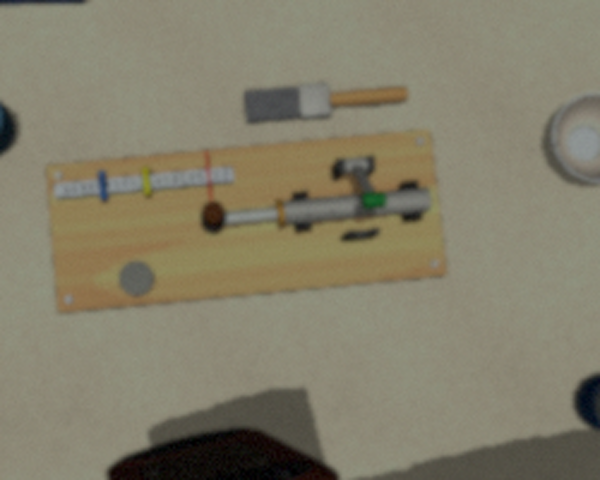

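```bash
cat > fit.py <<'E'
from h import *
from scipy.optimize import least_squares
np.set_printoptions(precision=2,suppress=True)
obs=[]
for c in ['scene','top']:
    optics.read_camera(c)
    for q in ['stand','tube_mouth','catch','grip','needle','hook_hinge','hook_knob','clip_blue','clip_yellow','resist_disc']:
        r=models.landmark_of(c,q)
        if r: 
            for k in r[:2]:
                if k['score']>.3: obs.append((c,q,np.array(k['position'])))
def pts(v):
    x,y,w,ab,ay,an,rx,ry=v
    L=dict(stand=[0,0,0],tube_mouth=[0,0,53],catch=[-34,-95,73],grip=[0,75,110],needle=[55,75,51],hook_hinge=[45,-95,73],
     hook_knob=[45-112*np.cos(an),-95,73+112*np.sin(an)],clip_blue=[55,ab,35],clip_yellow=[55,ay,35],resist_disc=[rx,ry,20])
    c,s=np.cos(w),np.sin(w)
    return {k:np.array([x+c*p[0]-s*p[1],y+s*p[0]+c*p[1],p[2]]) for k,p in L.items()}
f=lambda v:np.concatenate([np.array(proj(c,pts(v)[q]))-p for c,q,p in obs])
s=least_squares(f,[550,-40,.05,200,150,1.2,-60,200],loss='soft_l1',f_scale=1.5)
print(s.x,'yaw',np.degrees(s.x[2]),'hook',s.x[5])
for k,p in pts(s.x).items(): print(k,p)
for (c,q,p),e in zip(obs,f(s.x).reshape(-1,2)): print(c,q,p,e)
E
python3 fit.py
```

```text
[554.09 -38.88   0.07 199.41 142.77   1.13 -61.49 176.5 ] yaw 3.9189072602414683 hook 1.1331788960265115
stand [554.09 -38.88   0.  ]
tube_mouth [554.09 -38.88  53.  ]
catch [ 526.66 -135.98   73.  ]
grip [548.97  35.94 110.  ]
needle [603.84  39.7   51.  ]
hook_hinge [ 605.48 -130.59   73.  ]
hook_knob [ 558.13 -133.83  174.45]
clip_blue [595.33 163.82  35.  ]
clip_yellow [599.21 107.31  35.  ]
resist_disc [480.68 133.    20.  ]
scene stand [245.7 317.1] [ 1.61 -0.12]
scene tube_mouth [237.5 319.7] [-0.12 -2.97]
scene catch [251.7 280.8] [-2.21  2.77]
scene catch [207.7 333.9] [ 41.79 -50.33]
scene grip [207.  333.1] [1.43 1.27]
scene needle [229.  346.8] [2.15 2.4 ]
scene needle [208.5 335.2] [22.65 14.  ]
scene hook_hinge [268.7 306. ] [-2.21 -0.17]
scene hook_knob [234.2 292.9] [ 1.16 -3.02]
scene clip_blue [207.7 376.3] [-0.62 -1.17]
scene clip_yellow [365.1 230.9] [-145.94  132.59]
scene clip_yellow [217.  366.7] [ 2.16 -3.21]
scene resist_disc [193.9 337.3] [0.85 2.07]
top stand [191.6 343.4] [-0.11  0.06]
top tube_mouth [190.1 342.1] [-0.78  2.54]
top catch [198.3 382. ] [-0.65 -1.53]
top grip [167.5 378.1] [ 21.69 -59.93]
top grip [186.2 320. ] [ 2.99 -1.83]
top needle [172.4 316. ] [0.05 0.35]
top needle [176.  294.2] [-3.55 22.15]
top hook_hinge [166.9 378.3] [ 2.59 -0.71]
top hook_knob [182.  388.3] [-0.7 -3.2]
top clip_blue [176.5 273.1] [ 0.57 -0.15]
top clip_yellow [174.3 292.4] [1.07 0.33]
top resist_disc [215.2 284.2] [2.06 0.42]
```

```bash
cat > to.py <<'E'
from h import *
import sys
# usage: to.py x y z  -> shift in tool axes and rotvec to tool-down with tool y along +/- stand y (yaw 3.9)
np.set_printoptions(precision=4,suppress=True)
s=arm.read_state(); r=R.from_euler('xyz',s['tcp_rot'],degrees=True); M=r.as_matrix()
p=np.array([float(a) for a in sys.argv[1:4]]); yaw=np.radians(float(sys.argv[4]) if len(sys.argv)>4 else 3.9)
print('tcp',s['tcp_pos'],'M',M.tolist(),'F',s['wrist_force'],'w',s['width'],'t',s['time'])
for sg in (1,-1):
    X=np.array([0,0,-1.]);Y=sg*np.array([-np.sin(yaw),np.cos(yaw),0]);T=np.stack([X,Y,np.cross(X,Y)],1)
    rv=R.from_matrix(M.T@T).as_rotvec(); print(sg,'rotvec',rv,'deg',np.degrees(np.linalg.norm(rv)),'final-frame shift m',T.T@(p-s['tcp_pos'])/1000)
print('shift m in current tool',M.T@(p-s['tcp_pos'])/1000)
E
python3 to.py 590 -134 250
```

```text
tcp [ 252.2328 -544.4668  239.3384] M [[4.86844060443789e-05, 0.42033292117870746, -0.9073699537692458], [-0.00014785548618204136, -0.9073699419007742, -0.4203329236138192], [-0.9999999878842919, 0.00015462328438853312, 1.7973761735227967e-05]] F [ 0.5321 -0.3759  0.4129] w 85.11691273731984 t 2.2
1 rotvec [-2.7758  0.0002 -0.    ] deg 159.04439185010023 final-frame shift m [-0.0107  0.3865  0.3649]
-1 rotvec [ 0.3657 -0.     -0.0002] deg 20.955610090874345 final-frame shift m [-0.0107 -0.3865 -0.3649]
shift m in current tool [-0.0107 -0.2305 -0.479 ]
```

```bash
python3 -m crank '[0.183,0,0,-0.01,0,0,1, 0.183,0,0,-0.01,0,0,1, 0,0,0,0,-0.043,-0.0405,1, 0,0,0,0,-0.043,-0.0405,1, 0,0,0,0,-0.043,-0.0405,1, 0,0,0,0,-0.043,-0.0405,1, 0,0,0,0,-0.043,-0.0405,1, 0,0,0,0,-0.043,-0.0405,1, 0,0,0,0,-0.043,-0.0405,1, 0,0,0,0,-0.043,-0.0405,1]'; python3 to.py 590 -134 250
python3 - <<'E'
from h import *
shot('wrist','w1.png')
E
```

```text
time: 3.45
tcp_pos: [563.8, -175.8, 260.0]
tcp_rot: [136.4, 89.8, -40.9]
wrist_force: [-0.4, -1.2, 0.6]
width: -0.2
tcp [ 563.848  -175.8488  259.9786] M [[0.0023517961535195627, 0.04747418378089063, -0.9988696966717885], [-0.0020356285538140513, -0.9988701621823695, -0.047478998706354636], [-0.9999951626239216, 0.0021449886026152394, -0.002252499201212606]] F [-0.3945 -1.1742  0.6086] w -0.21516384498797517 t 3.45
1 rotvec [ 3.121  -0.0034  0.0035] deg 178.8212392579067 final-frame shift m [0.01   0.04   0.0289]
-1 rotvec [-0.0206 -0.0022 -0.0022] deg 1.1921574942562794 final-frame shift m [ 0.01   -0.04   -0.0289]
shift m in current tool [ 0.01   -0.0406 -0.0281]
```

View pics/w1.png

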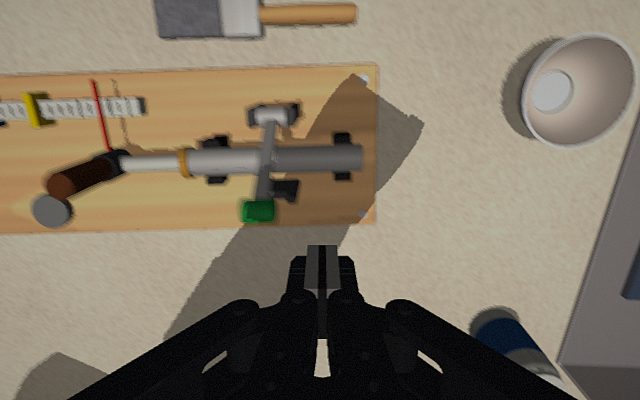

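Run:
```python
from h import *
np.set_printoptions(precision=2,suppress=True)
m=optics.camera_model('wrist'); p,d=optics.read_camera('wrist')
for q,z in dict(tube_mouth=53,catch=73,grip=110,needle=51,hook_hinge=73,hook_knob=None,clip_yellow=35).items():
    for k in models.landmark_of('wrist',q)[:1]:
        rc=k['position']; o,dr=ray('wrist',rc,m); dd=d[int(rc[0]),int(rc[1])]
        print(q,round(k['score'],2),np.array(rc),'depthpt',o+dr*dd, 'atz',atz('wrist',rc,z,m) if z else '')
g=(p[:,:,1].astype(int)>p[:,:,0]*2)&(p[:,:,1]>p[:,:,2]*1.5)&(p[:,:,1]>40); ys,xs=np.nonzero(g); print(len(ys),ys.min(),ys.max(),xs.min(),xs.max())
P=np.array([ray('wrist',(y,x),m)[0]+ray('wrist',(y,x),m)[1]*d[y,x] for y,x in zip(ys[::5],xs[::5]) if d[y,x]>0]); print(np.percentile(P,[2,25,50,75,98],axis=0))
```

```text
tube_mouth 0.81 [169.  195.1] depthpt [557.89 -46.48  68.95] atz [553.44 -40.64  53.  ]
catch 0.87 [199.2 284.6] depthpt [ 530.06 -134.12   65.99] atz [ 532.59 -134.8    73.  ]
grip 0.96 [184.2  85.1] depthpt [555.51  24.92 123.9 ] atz [550.72  34.69 110.  ]
needle 0.67 [113.4 106. ] depthpt [605.15  41.72  54.21] atz [604.74  43.67  51.  ]
hook_hinge 0.65 [122.3 282. ] depthpt [ 609.29 -132.22   83.78] atz [ 607.91 -131.05   73.  ]
hook_knob 0.83 [219.9 270.6] depthpt [ 556.18 -136.04  180.78] atz 
clip_yellow 0.71 [114.2  45. ] depthpt [599.76 109.63  43.22] atz [598.61 116.06  35.  ]
8031 11 237 0 385
[[ 456.8  -228.03   17.73]
 [ 543.94 -138.98   20.32]
 [ 585.54  -43.02   21.09]
 [ 641.8    89.4    21.89]
 [ 709.14  188.16  180.75]]
```

```bash
python3 -m crank '[-0.02,0,0,0.01,-0.022,0,1, 0,0,0,0.025,-0.021,0,1, 0,0,0,0.02,0,0,1, 0,0,0,0,0,0,1]'; python3 to.py 563 -134 198;  python3 - <<'E'
from h import *
shot('wrist','w2.png')
E
```

```text
time: 4.4
tcp_pos: [558.5, -138.9, 204.3]
tcp_rot: [137.2, 89.8, -39.4]
wrist_force: [-0.0, 0.2, 0.3]
width: -0.0
tcp [ 558.451  -138.8822  204.3042] M [[0.003366266976380855, 0.05906704753915833, -0.9982483419178072], [-0.002766902386249468, -0.9982496265118105, -0.05907645402541076], [-0.9999905062038486, 0.0029609228355893732, -0.0031969419971264066]] F [-0.0104  0.2288  0.2743] w -0.0017227078031978877 t 4.4
1 rotvec [ 3.1326 -0.0047  0.005 ] deg 179.4865508075195 final-frame shift m [0.0063 0.0046 0.0049]
-1 rotvec [-0.009  -0.0032 -0.003 ] deg 0.5709322155629325 final-frame shift m [ 0.0063 -0.0046 -0.0049]
shift m in current tool [ 0.0063 -0.0046 -0.0048]
```

View pics/w2.png

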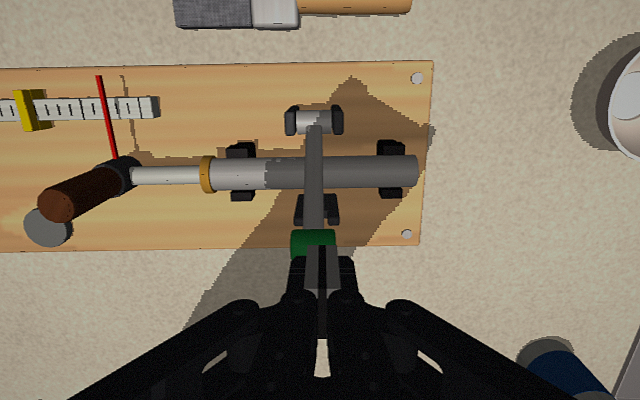

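```bash
python3 -m crank '[-0.009,-0.003,0,0.008,-0.0045,-0.004,1, 0,0,0,0.008,0,0.008,1, 0,0,0,0.010,0,0.016,1, 0,0,0,0.014,0,0.016,1, 0,0,0,0,0,0,1]'; python3 to.py 547 -134 185;  python3 - <<'E'
from h import *
shot('wrist','w3.png')
E
```

```text
time: 5.08
tcp_pos: [521.3, -138.9, 167.1]
tcp_rot: [116.3, 89.6, -59.8]
wrist_force: [0.0, 0.4, 0.4]
width: 0.6
tcp [ 521.3394 -138.9046  167.1168] M [[0.00367758110804528, 0.06720255927418983, -0.9977325751042674], [-0.0063289209292765845, -0.9977177751578763, -0.06722489043418717], [-0.9999732097196727, 0.006561795563449598, -0.003243868357190261]] F [0.0328 0.4451 0.414 ] w 0.6144070437964229 t 5.075
1 rotvec [ 3.1408 -0.0103  0.0051] deg 179.9540203293113 final-frame shift m [-0.0179  0.0031  0.0259]
-1 rotvec [-0.0008 -0.0032 -0.0066] deg 0.42191176699985283 final-frame shift m [-0.0179 -0.0031 -0.0259]
shift m in current tool [-0.0178 -0.0031 -0.026 ]
```

View pics/w3.png

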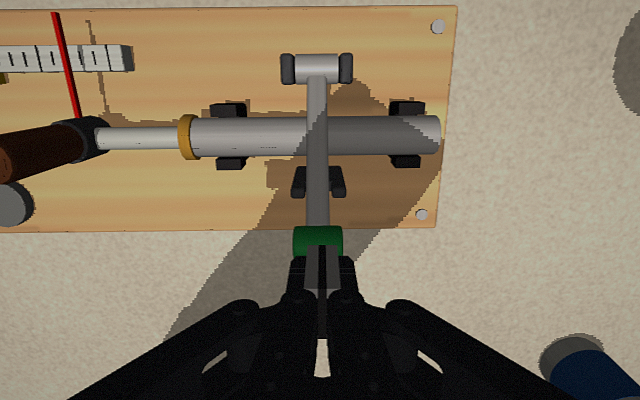

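```bash
python3 -m crank '[0,0,0,0.018,-0.001,0.014,1, 0,0,0,0.020,-0.001,0.010,1, 0,0,0,0.018,0,0.006,1, 0,0,0,0,0,0,1]'; python3 to.py 490 -138 90;  python3 - <<'E'
from h import *
shot('wrist','w4.png')
E
```

```text
time: 5.62
tcp_pos: [493.7, -140.9, 113.2]
tcp_rot: [129.5, 89.2, -46.6]
wrist_force: [0.2, 0.5, 0.4]
width: 0.2
tcp [ 493.7004 -140.9215  113.2428] M [[0.009340168245719142, 0.06718472827455642, -0.9976968344862157], [-0.009889825479796766, -0.9976853504027353, -0.06727654081290246], [-0.9999074720238471, 0.010495421784996857, -0.00865410379150789]] F [0.1843 0.536  0.4047] w 0.18491213763116626 t 5.625
1 rotvec [ 3.1407 -0.0165  0.0136] deg 179.95511902951773 final-frame shift m [ 0.0232  0.0032 -0.0035]
-1 rotvec [-0.0008 -0.0087 -0.0105] deg 0.7807218376022661 final-frame shift m [ 0.0232 -0.0032  0.0035]
shift m in current tool [ 0.0232 -0.0034  0.0037]
```

View pics/w4.png

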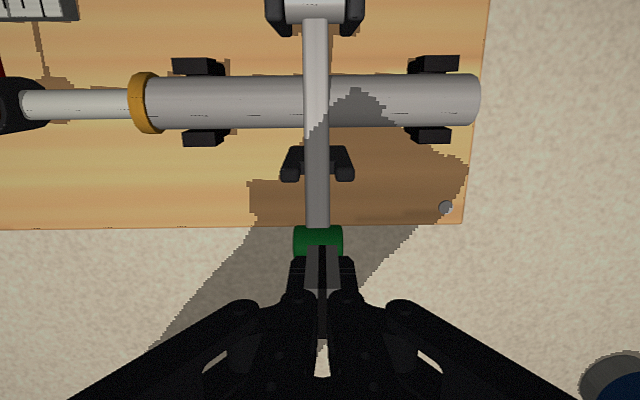

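```bash
python3 -m crank '[0,-0.008,-0.01,0.012,-0.001,0.001,1, 0,0,0,0.008,0,0,1, 0,0,0,0.005,0,0,1, 0,0,0,0.003,0,0,1]'; python3 to.py 490 -138 90
```

```text
time: 6.18
tcp_pos: [495.5, -141.4, 88.7]
tcp_rot: [141.9, 89.7, -34.3]
wrist_force: [-13.8, 5.6, 33.9]
width: -0.0
tcp [ 495.4951 -141.4143   88.712 ] M [[0.004638920451123567, 0.06770421127065954, -0.9976946527837391], [-0.0031587906049984973, -0.997699418175844, -0.06771922189080311], [-0.9999842511054671, 0.003465652579233938, -0.0044143848085694895]] F [-13.7941   5.6084  33.8829] w -0.021979467853575064 t 6.175
1 rotvec [ 3.1413 -0.0054  0.0069] deg 179.98259698342508 final-frame shift m [-0.0013  0.0038 -0.0053]
-1 rotvec [-0.0003 -0.0044 -0.0035] deg 0.3220314890539986 final-frame shift m [-0.0013 -0.0038  0.0053]
shift m in current tool [-0.0013 -0.0038  0.0052]
```

```bash
python3 -m crank '[0,0,0,-0.02,0,0,1, 0,0,0,-0.05,0,0,1, 0,0,0,-0.05,0,0,0, 0,0,0,0,-0.03,-0.01,0, 0,0,0,0,-0.03,-0.01,0]'; python3 to.py 549 36 180;  python3 - <<'E'
from h import *
shot('wrist','w5.png')
E
```

```text
time: 6.8
tcp_pos: [511.6, -79.9, 212.4]
tcp_rot: [148.6, 89.6, -27.7]
wrist_force: [1.0, -0.5, -0.4]
width: 54.2
tcp [511.5758 -79.9184 212.4224] M [[0.0062123156302389924, 0.06443092072229821, -0.9979028327394344], [-0.0032655562832557793, -0.9979154610534822, -0.06445206538643673], [-0.9999753713350501, 0.003659104438732349, -0.005988963018359109]] F [ 1.0087 -0.5042 -0.427 ] w 54.20815421308389 t 6.8
1 rotvec [ 3.138  -0.0058  0.0094] deg 179.79483264518518 final-frame shift m [0.0324 0.1131 0.0452]
-1 rotvec [-0.0036 -0.006  -0.0037] deg 0.45143873138240126 final-frame shift m [ 0.0324 -0.1131 -0.0452]
shift m in current tool [ 0.0323 -0.1134 -0.0446]
```

View pics/w5.png

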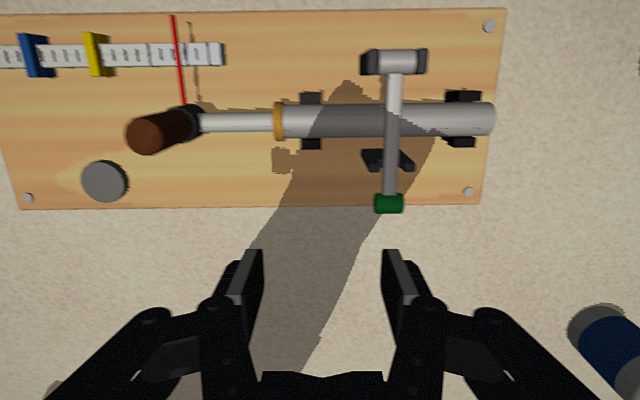

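Run:
```python
from h import *
np.set_printoptions(precision=2,suppress=True)
m=optics.camera_model('wrist'); p,d=optics.read_camera('wrist')
for q,z in dict(tube_mouth=53,grip=110,needle=51,hook_knob=73,clip_yellow=35,clip_blue=35).items():
    for k in models.landmark_of('wrist',q)[:1]:
        rc=k['position']; o,dr=ray('wrist',rc,m); dd=d[int(rc[0]),int(rc[1])]
        print(q,round(k['score'],2),np.array(rc),'depthpt',o+dr*dd, 'atz',atz('wrist',rc,z,m))
P=p.astype(int);r,g,b=P[...,0],P[...,1],P[...,2]
def cen(mask,box,name,z):
    M=np.zeros_like(mask);y0,y1,x0,x1=box;M[y0:y1,x0:x1]=mask[y0:y1,x0:x1]
    ys,xs=np.nonzero(M);
    W=np.array([atz('wrist',(y,x),z,m) for y,x in zip(ys,xs)])
    w=np.radians(3.9);s=(W[:,:2]-[554.09,-38.88])@np.array([[np.cos(w),-np.sin(w)],[np.sin(w),np.cos(w)]])
    print(name,len(ys),'stand frame x,y pct',np.percentile(s,[2,50,98],axis=0).tolist(), 'x',xs.min(),xs.max(),ys.min(),ys.max())
cen((r>120)&(g<60)&(b<60),(10,110,150,200),'needle',53)
cen((b>r*1.6)&(b>70),(20,90,0,70),'blue',44)
cen((r>130)&(b<70)&(g>90),(20,90,70,130),'yellow',44)
cen((g>r*1.6)&(g>b*1.6),(180,220,360,420),'knob',73)
ys,xs=np.nonzero((g>r*1.6)&(g>b*1.6)&(np.arange(400)[:,None]>180)&(np.arange(400)[:,None]<220))
Q=[ray('wrist',(y,x),m)[0]+ray('wrist',(y,x),m)[1]*d[y,x] for y,x in zip(ys,xs)]
print('knob depth pts max z',np.percentile(np.array(Q),[5,50,95],axis=0))
```

```text
tube_mouth 0.65 [123.5 282.3] depthpt [557.9  -42.65  71.46] atz [555.51 -40.75  53.  ]
grip 0.79 [132.2 163.5] depthpt [554.75  26.88 128.24] atz [551.52  34.98 110.  ]
needle 0.75 [ 53.4 182.4] depthpt [605.42  39.92  54.33] atz [605.55  41.18  51.  ]
hook_knob 0.73 [204.3 396. ] depthpt [ 499.72 -139.32   82.45] atz [ 496.38 -141.73   73.  ]
clip_yellow 0.8 [ 54.8 100.7] depthpt [600.24 110.15  45.2 ] atz [600.46 116.24  35.  ]
clip_blue 0.76 [53.5 40.9] depthpt [598.03 161.35  41.78] atz [598.12 166.48  35.  ]
needle 282 stand frame x,y pct [[17.474588488683068, 74.13041852887228], [51.35957342065042, 75.46122814430205], [81.69212401246682, 76.830548844277]] x 177 190 17 106
blue 390 stand frame x,y pct [[39.017369262606294, 198.36696240695585], [55.404670469670336, 201.8911185984979], [71.21504345903026, 205.37408832425214]] x 24 50 35 78
yellow 400 stand frame x,y pct [[38.9452669788056, 146.18398604580292], [55.722342561984874, 149.7729899714222], [71.89264939131299, 153.46973040061164]] x 88 117 34 78
knob 553 stand frame x,y pct [[-73.47366312659823, -108.6394512307997], [-65.2017869876216, -96.51631805480105], [-56.236725509223135, -84.38971079481483]] x 379 408 195 214
knob depth pts max z [[ 490.76 -148.46   76.91]
 [ 498.96 -137.34   81.52]
 [ 504.72 -126.67   83.52]]
```

```bash
python3 -m crank '[-0.004,-0.006,-0.004,0,-0.04,-0.015,0, 0,0,0,0.01,-0.04,-0.015,0, 0,0,0,0.01,-0.036,-0.015,0, 0,0,0,0.01,0,0,0, 0,0,0,0,0,0,0]'; python3 to.py 550.5 35.5 100;  python3 - <<'E'
from h import *
shot('wrist','w6.png')
E
```

```text
time: 7.82
tcp_pos: [548.9, 37.0, 179.9]
tcp_rot: [-7.2, 89.9, 176.4]
wrist_force: [-0.0, 0.4, 0.1]
width: 85.5
tcp [548.949   37.017  179.9319] M [[-0.002301195398852088, 0.06213893149055295, -0.9980648564562068], [0.00014562917195482666, -0.9980674676853836, -0.06213942983509252], [-0.999997341642407, -0.0002883423286267374, 0.002287699023242448]] F [-0.0025  0.3563  0.0936] w 85.53051913913266 t 7.825
1 rotvec [ 3.1357  0.0005 -0.0036] deg 179.66261297652838 final-frame shift m [ 0.0799 -0.0016  0.0014]
-1 rotvec [-0.0059  0.0023  0.0003] deg 0.36233114492453816 final-frame shift m [ 0.0799  0.0016 -0.0014]
shift m in current tool [ 0.0799  0.0016 -0.0016]
```

View pics/w6.png

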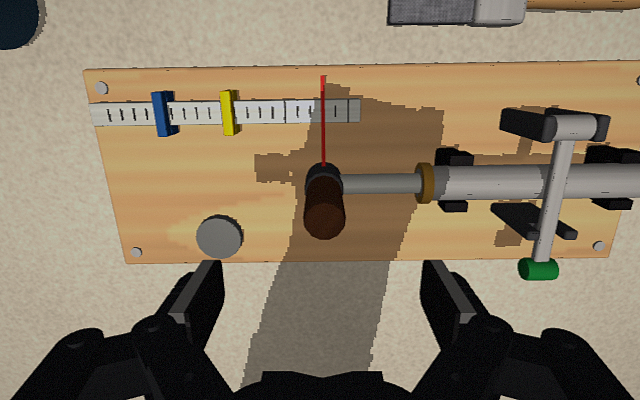

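```bash
python3 -m crank '[-0.006,0.002,0,0.035,0.001,-0.0015,0, 0,0,0,0.035,0,0,0, 0,0,0,0.01,0,0,0, 0,0,0,0,0,0,0]'; python3 to.py 550.5 35.5 100
```

```text
time: 8.38
tcp_pos: [552.3, 31.5, 102.3]
tcp_rot: [165.1, 89.7, -11.3]
wrist_force: [1.1, 0.3, 0.1]
width: 85.5
tcp [552.3219  31.5274 102.2662] M [[0.005396388583367408, 0.06242226163335765, -0.9980352399804501], [-0.0010769907369406473, -0.9980488305542714, -0.06242893495971452], [-0.9999848594259867, 0.001411765500487671, -0.005318631117288284]] F [1.0695 0.2523 0.1334] w 85.47408662392304 t 8.375
1 rotvec [ 3.136  -0.0022  0.0083] deg 179.67907879906892 final-frame shift m [ 0.0023  0.0041 -0.0015]
-1 rotvec [-0.0056 -0.0053 -0.0014] deg 0.449887022336845 final-frame shift m [ 0.0023 -0.0041  0.0015]
shift m in current tool [ 0.0023 -0.0041  0.0016]
```

```bash
python3 -m crank '[-0.006,-0.005,0,0.001,-0.004,0.001,0, 0,0,0,0,0,0,0.5, 0,0,0,0,0,0,1, 0,0,0,0,0,0,1, 0,0,0,0,0,0,1, 0,0,0,0,0,0,1]'; python3 to.py 550.5 35.5 100;  python3 - <<'E'
from h import *
shot('wrist','w7.png')
E
```

```text
time: 9.12
tcp_pos: [553.1, 36.0, 105.7]
tcp_rot: [168.3, 89.7, -7.7]
wrist_force: [0.9, -0.0, -1.2]
width: 24.5
tcp [553.1115  36.0159 105.6652] M [[0.005504928753580593, 0.06934863394619553, -0.9975772966187704], [-0.000742534615121769, -0.9975918538719668, -0.06935374345078607], [-0.9999845720818712, 0.0011225230904897132, -0.005440178319501013]] F [ 0.8516 -0.0086 -1.1632] w 24.47736796951302 t 9.125
1 rotvec [-3.1402  0.0018 -0.0085] deg 179.92324706639332 final-frame shift m [ 0.0057 -0.0003 -0.0026]
-1 rotvec [ 0.0013 -0.0054 -0.0011] deg 0.3273912625175739 final-frame shift m [0.0057 0.0003 0.0026]
shift m in current tool [0.0057 0.0003 0.0027]
```

View pics/w7.png

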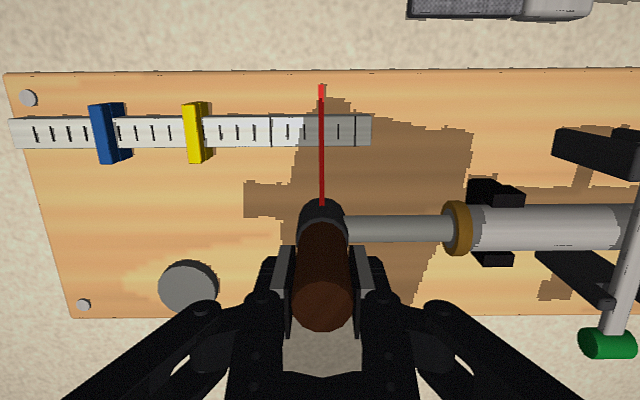

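```bash
python3 -m crank '[0,0,0,0,-0.02,0,1, 0,0,0,0,-0.03,0,1, 0,0,0,0,-0.03,0,1, 0,0,0,0,-0.02,0,1, 0,0,0,0,0,0,1]'; python3 to.py 541 161.6 105.7;  cat > nb.py <<'E'
from h import *
import sys
m=optics.camera_model('wrist'); p,d=shot('wrist',sys.argv[1])
P=p.astype(int);r,g,b=P[...,0],P[...,1],P[...,2]
for q,z in dict(needle=51,clip_blue=35,clip_yellow=35).items():
    for k in models.landmark_of('wrist',q)[:1]:
        W=atz('wrist',k['position'],z,m); s=(W[:2]-[554.09,-38.88]); w=np.radians(3.9); print(q,round(k['score'],2),np.array(k['position']),'stand y',-s[0]*np.sin(w)+s[1]*np.cos(w))
def sy(mask,z0,z1,name):
    ys,xs=np.nonzero(mask)
    w=np.radians(3.9);out=[]
    for y,x in zip(ys,xs):
        if not d[y,x]>0: continue
        o,dr=ray('wrist',(y,x),m);W=o+dr*d[y,x]
        s=W[:2]-[554.09,-38.88];a=s[0]*np.cos(w)+s[1]*np.sin(w);c=-s[0]*np.sin(w)+s[1]*np.cos(w)
        if z0<W[2]<z1 and 36<a<74: out.append([a,c,W[2]])
    if out: print(name,len(out),np.percentile(np.array(out),[3,50,97],axis=0).round(2).tolist())
sy((r>110)&(g<70)&(b<70),45,60,'needle')
sy((b>r*1.5)&(b>60),42,48,'blue top')
sy((r>110)&(b<80)&(g>80),42,48,'yellow top')
E
python3 nb.py w8.png
```

```text
time: 9.8
tcp_pos: [545.7, 131.8, 105.6]
tcp_rot: [99.7, 89.2, -76.6]
wrist_force: [0.1, -8.3, 0.2]
width: 24.3
tcp [545.679  131.827  105.6257] M [[0.0034126579311871516, 0.063848300411319, -0.9979537806433877], [-0.014351401974634616, -0.997853687063245, -0.06389097335031096], [-0.9998911895937513, 0.014540073895054798, -0.0024890206747205826]] F [ 0.0805 -8.2524  0.184 ] w 24.263502706569838 t 9.8
1 rotvec [ 3.1374 -0.0228  0.0039] deg 179.7621592176617 final-frame shift m [-0.0001  0.03   -0.0026]
-1 rotvec [-0.0042 -0.0025 -0.0145] deg 0.8780604938900184 final-frame shift m [-0.0001 -0.03    0.0026]
shift m in current tool [-0.0005 -0.03    0.0028]
needle 0.89 [133.1 318.6] stand y 171.67707145812648
clip_blue 0.75 [131.7 266.5] stand y 202.6197767252626
clip_yellow 0.93 [128.1 355.7] stand y 149.4934461847084
needle 351 [[37.11, 170.34, 52.89], [55.74, 171.5, 54.08], [72.59, 172.71, 55.46]]
blue top 784 [[39.51, 197.82, 43.74], [56.03, 201.21, 45.03], [70.96, 204.78, 46.22]]
yellow top 762 [[39.71, 145.98, 43.78], [56.94, 149.45, 45.04], [71.31, 152.93, 46.26]]
```

View pics/w8.png

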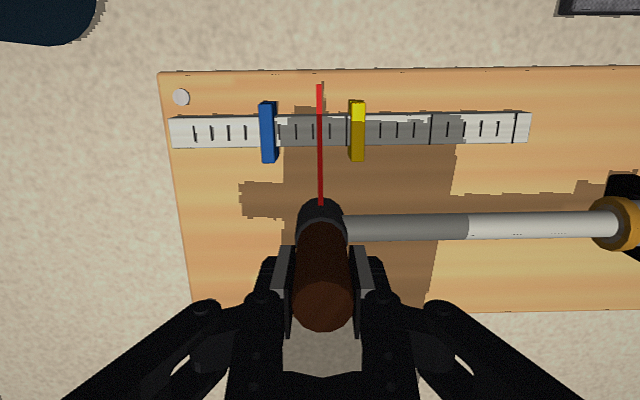

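Needle (col 319) is between yellow (col 357) and blue (col 267). About 29.8 mm remain.

```bash
python3 -m crank '[0,0,0,0,-0.014,0,1, 0,0,-0.01,0,-0.011,0,1, 0,0,0,0,-0.005,0,1, 0,0,0,0,0,0,1]'; python3 nb.py w9.png; python3 to.py 541 161.6 105.7
```

```text
time: 10.5
tcp_pos: [544.0, 154.2, 105.6]
tcp_rot: [90.3, 89.1, -86.4]
wrist_force: [-0.5, -10.6, 1.2]
width: 24.3
needle 0.74 [132.6 317.9] stand y 194.0896080434777
clip_blue 0.73 [126.6 300.4] stand y 204.36783829583285
clip_yellow 0.79 [127.  393.2] stand y 149.14792085165726
needle 337 [[37.4, 192.55, 52.84], [53.88, 193.88, 54.06], [72.77, 195.29, 55.16]]
blue top 760 [[39.57, 198.22, 43.83], [55.79, 201.62, 45.02], [71.07, 205.03, 46.19]]
yellow top 767 [[40.12, 146.06, 43.91], [56.71, 149.63, 45.02], [71.56, 153.15, 46.27]]
tcp [543.9855 153.8792 105.6077] M [[0.0009692241692669705, 0.057883568708423316, -0.9983228701567879], [-0.01621369104207142, -0.9981911991897319, -0.057891675420194064], [-0.9998680797121697, 0.016242608587972756, -2.8964736353341396e-05]] F [ -0.4845 -10.5383   0.4457] w 24.408286822515695 t 10.7
1 rotvec [ 3.1313 -0.0254 -0.0001] deg 179.41880992432783 final-frame shift m [-0.0001  0.0079 -0.0025]
-1 rotvec [-0.0101  0.0001 -0.0162] deg 1.0972480666684523 final-frame shift m [-0.0001 -0.0079  0.0025]
shift m in current tool [-0.0002 -0.0079  0.0025]
```

View pics/w9.png

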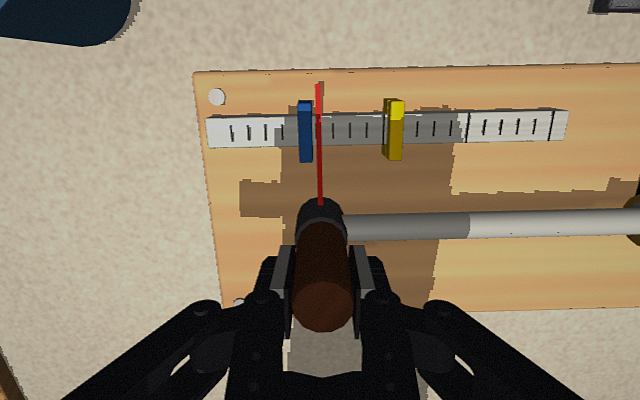

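```bash
python3 -m crank '[0,0,-0.008,0,-0.008,0,1, 0,0,0,0,-0.003,0,1]'; python3 nb.py w10.png; python3 to.py 541 161.6 105.7
```

```text
time: 10.95
tcp_pos: [543.6, 158.2, 105.6]
tcp_rot: [85.3, 89.3, -91.3]
wrist_force: [-1.5, -9.3, 1.8]
width: 24.1
needle 0.92 [136.2 316.8] stand y 199.10138175246314
clip_blue 0.96 [129.2 311.1] stand y 202.501568024946
clip_yellow 0.91 [127.5 401.6] stand y 148.61662087375805
needle 323 [[37.15, 196.7, 52.71], [55.72, 197.88, 54.08], [72.86, 199.18, 55.32]]
blue top 587 [[39.57, 199.77, 43.74], [55.89, 202.49, 45.1], [70.98, 205.12, 46.26]]
yellow top 755 [[40.28, 146.05, 43.66], [56.76, 149.58, 45.05], [71.56, 153.02, 46.35]]
tcp [543.6402 158.1329 105.6041] M [[-0.00026597537497901073, 0.060313742712635274, -0.9981794336175708], [-0.012299552220079165, -0.9981041615843156, -0.06030591714961729], [-0.9999243222725837, 0.012261120179861026, 0.0010073031567279897]] F [-1.5671 -9.6881  2.1589] w 24.571807391262507 t 11.15
1 rotvec [ 3.1338 -0.0192 -0.0017] deg 179.55773628437083 final-frame shift m [-0.0001  0.0036 -0.0024]
-1 rotvec [-0.0077  0.0011 -0.0123] deg 0.8321532574176983 final-frame shift m [-0.0001 -0.0036  0.0024]
shift m in current tool [-0.0001 -0.0036  0.0024]
```

View pics/w10.png

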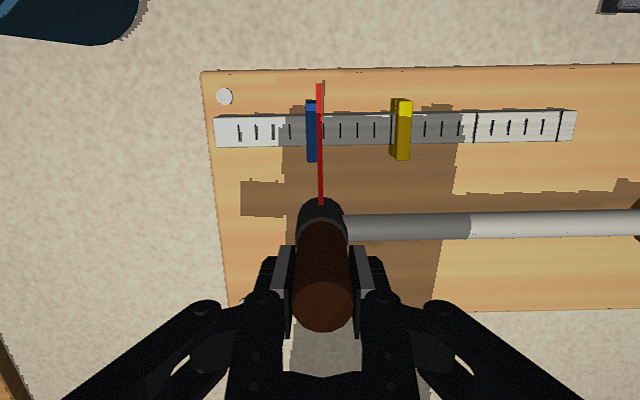

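```bash
python3 -m crank '[0,0,0,0,-0.004,0,1, 0,0,0,0,-0.005,0,1]'; python3 nb.py w11.png; python3 to.py 541 161.6 105.7
```

```text
time: 11.4
tcp_pos: [543.6, 159.3, 105.6]
tcp_rot: [82.9, 89.1, -93.4]
wrist_force: [-2.0, -10.3, 2.9]
width: 24.2
needle 0.55 [135.5 317.5] stand y 199.84252889365158
clip_blue 0.84 [128.8 313.2] stand y 202.33669585556257
clip_yellow 0.55 [128.4 401.2] stand y 149.88626598204024
needle 326 [[37.26, 197.89, 52.97], [56.38, 198.99, 54.07], [73.06, 200.27, 55.13]]
blue top 468 [[39.32, 200.8, 43.89], [55.54, 202.99, 45.08], [70.43, 205.13, 46.27]]
yellow top 754 [[40.14, 146.05, 43.74], [56.89, 149.61, 45.03], [71.62, 153.11, 46.22]]
tcp [543.5187 159.4304 105.5956] M [[-0.0009799369814510414, 0.06399595932929716, -0.9979496765433795], [-0.015245469103872155, -0.9978351309742051, -0.06397364352211354], [-0.9998833008883166, 0.01515152082183581, 0.001953463966960172]] F [-2.4239 -9.3901  2.3253] w 24.334771662154864 t 11.6
1 rotvec [ 3.1375 -0.0238 -0.0031] deg 179.7687863129271 final-frame shift m [-0.0001  0.0023 -0.0024]
-1 rotvec [-0.004   0.002  -0.0151] deg 0.9053606582324639 final-frame shift m [-0.0001 -0.0023  0.0024]
shift m in current tool [-0.0001 -0.0023  0.0024]
```

View pics/w11.png

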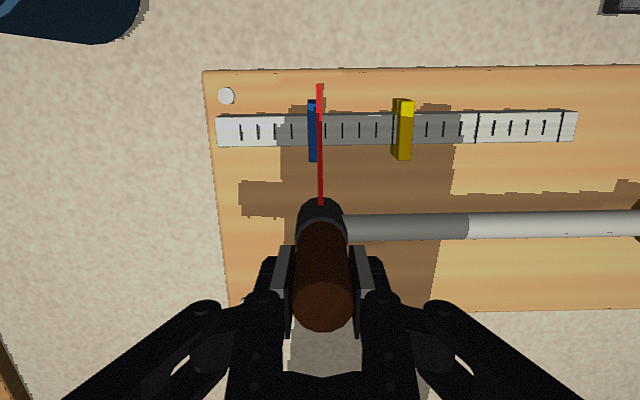

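```bash
python3 -m crank '[0,0,-0.01,0,-0.0068,0,1]'; python3 nb.py w12.png; python3 to.py 541 161.6 105.7
```

```text
time: 11.72
tcp_pos: [543.3, 162.4, 105.6]
tcp_rot: [71.6, 89.6, -104.6]
wrist_force: [-3.3, -11.2, 3.2]
width: 24.3
needle 0.58 [134.  317.7] stand y 203.33188603550357
clip_blue 0.58 [127.1 319.6] stand y 202.26442657587637
clip_yellow 0.82 [128.5 408.6] stand y 149.30348998609983
needle 326 [[37.06, 200.95, 52.99], [56.33, 202.06, 54.13], [73.01, 203.26, 55.31]]
blue top 402 [[39.54, 198.07, 43.82], [55.86, 199.78, 44.97], [70.81, 205.42, 46.11]]
yellow top 776 [[40.08, 146.15, 43.76], [56.53, 149.74, 45.03], [71.66, 153.23, 46.28]]
tcp [543.2986 162.4374 105.5709] M [[-0.0019578018006923634, 0.06523211484194083, -0.9978681968102584], [-0.007461843472124759, -0.9978432814393937, -0.06521584606719513], [-0.9999702435093288, 0.007318256589545501, 0.0024403312035170734]] F [ -2.7318 -11.8279   2.9771] w 24.522200527286593 t 11.925
1 rotvec [ 3.1388 -0.0115 -0.0038] deg 179.8397704798855 final-frame shift m [-0.0001 -0.0007 -0.0024]
-1 rotvec [-0.0028  0.0025 -0.0073] deg 0.4701535023317275 final-frame shift m [-0.0001  0.0007  0.0024]
shift m in current tool [-0.0001  0.0007  0.0023]
```

View pics/w12.png

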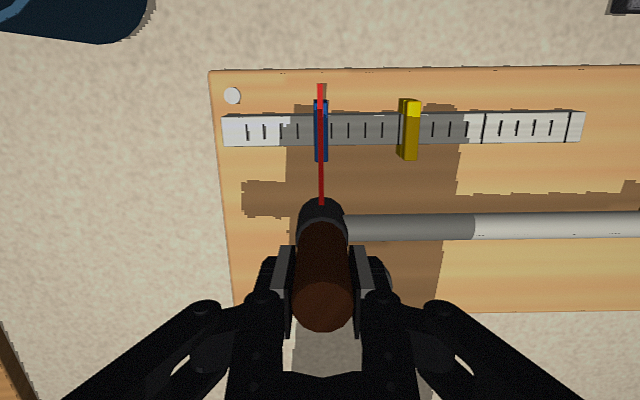

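```bash
python3 - <<'E'
from h import *
p,d=shot('scene','s2.png'); shot('top','t2.png')
i=cv2.imread('pics/s2.png')[130:330,200:460]; cv2.imwrite('pics/s2c.png',cv2.resize(i,None,fx=2.8,fy=2.8,interpolation=cv2.INTER_CUBIC))
E
python3 nb.py w13.png | grep -E "needle|blue"; python3 to.py 541 161.6 105.7 | head -1
```

```text
needle 0.69 [133.5 318.1] stand y 203.16634989002205
clip_blue 0.63 [131.2 320.7] stand y 201.67697908741644
needle 321 [[36.95, 201.02, 52.72], [56.03, 202.11, 54.15], [73.06, 203.31, 55.44]]
blue top 389 [[39.76, 198.11, 43.68], [55.95, 199.84, 45.0], [70.81, 205.37, 46.14]]
tcp [543.2802 162.4573 105.5791] M [[-0.0019745415517431046, 0.06525822246766566, -0.9978664567896952], [-0.007452182653296155, -0.9978416534819697, -0.06524185428135931], [-0.9999702826381202, 0.007307460347402948, 0.00245659600031871]] F [ -2.1294 -10.5801   3.5842] w 24.52503422522906 t 12.225
```

View pics/s2c.png

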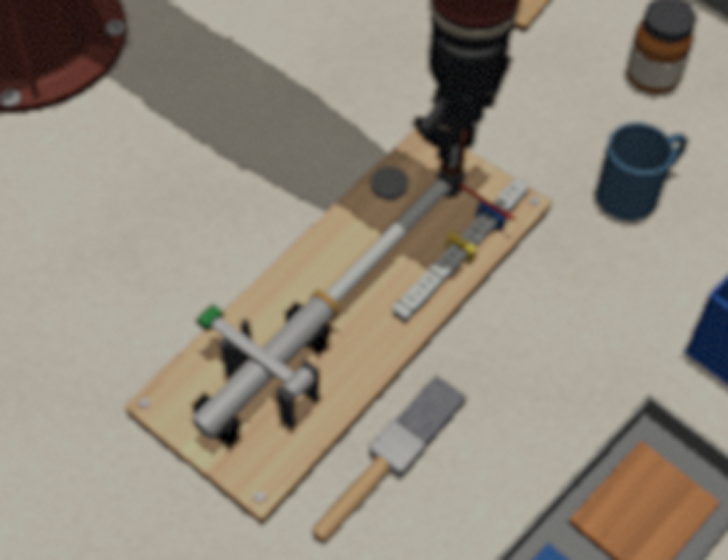

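View pics/t2.png

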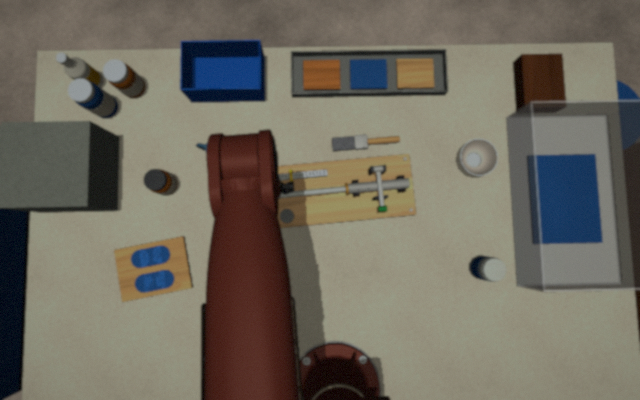

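The scene picture shows the hook closed level across the tube with its knob at (208,318), the needle over the blue clip at (490,213), and the bystanders undisturbed. The hold is steady.

```bash
python3 -c "
from rig import arm
print(arm.close_job(), arm.read_state()['tcp_pos'])"
```

```text
the job is handed in; nothing more can be done
the job is handed in; nothing more can be done
```

The hook is closed in its catch, and the arm is holding the drip arm out with the red needle over the blue clip. I handed the job in at about 12 s.

- **Hook:** I pushed the knob down with shut fingers until it met the stop at about 34 N. The depth image then put the knob's top at about 82 mm, which matches fully closed. The last scene picture still showed it closed.
- **Needle:** I gripped the wooden grip and pulled it out in small steps. The last measurement put the needle's middle at y ≈ 202.1 mm in the stand's frame. The blue clip's middle is at about 201.6 mm, so the needle is about 0.5 mm off centre on the 8 mm clip. The yellow clip is at about 149.6 mm.
- **Hold:** The grip did not drift between the last readings, with a pull of about 11 N against the spring and the fingers 24.5 mm apart on the wood.
- **Disagreement:** The trained network placed the needle about 1.5 mm past the clip's middle, where the depth points gave 0.5 mm. Both are over the clip.
- **Other things on the table:** They looked unmoved in the last scene and top pictures. In the top view the robot arm hid most of the mug, but the scene camera showed it in place.

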